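Find the tile gate that fits the feeler

TASK

One of the three look-alike green tile gates is set to the thickness of the orange-handled feeler. Try the blade gently in the slots: in one gate it jams part way (do not force it), in one it goes in with no drag at all, and in the right one it slides in with a light, even drag. Leave the feeler in the right gate, pushed fully home with the shoulder of its handle against the gate's front, let go of it, and leave the beakers, the eraser and the lidded pot where they stand.

Things in the scene. Friction and masses are not known exactly. Their poses are not given: they have to be found in the camera images.
- feeler: loose feeler, 160 g, standing on the table: upright orange handle 44 long (x) x 22 wide (y) x 42 mm high, black side pads; level steel blade 24 wide, 5 thick, sticking out 46 mm along +x from the handle's front face (the shoulder). Origin: under the handle's centre; blade 6 to 11 mm above it, so with the handle held 1 to 3 mm above the table the blade is at the slots' height
- feeler_grip (a point): point to grip the handle, 30 mm above its underside at its centre; the fingers close along the feeler's y axis (22 mm; 24 mm over the pads)
- feeler_shoulder (a point): centre line of the blade where it leaves the handle (22 mm ahead of the feeler's origin, 8.5 mm up)
- feeler_tip (a point): end of the blade (68 mm ahead of the feeler's origin, 8.5 mm up)
- gate_a: one of three green-headed gates fixed to the table, exactly alike outside: 56 deep (x) x 64 wide (y) x 50 mm high. Origin: centre of its underside; x points from the front to the closed back. The front face is at x = -28 mm; its one level slot is 30 mm wide, flared at the mouth, 50 mm deep, floor 5 and roof 15 mm above the table. Which gate is the fitting, the tight or the loose one is not known
- gate_b: one of three green-headed gates fixed to the table, exactly alike outside: 56 deep (x) x 64 wide (y) x 50 mm high. Origin: centre of its underside; x points from the front to the closed back. The front face is at x = -28 mm; its one level slot is 30 mm wide, flared at the mouth, 50 mm deep, floor 5 and roof 15 mm above the table. Which gate is the fitting, the tight or the loose one is not known
- gate_c: one of three green-headed gates fixed to the table, exactly alike outside: 56 deep (x) x 64 wide (y) x 50 mm high. Origin: centre of its underside; x points from the front to the closed back. The front face is at x = -28 mm; its one level slot is 30 mm wide, flared at the mouth, 50 mm deep, floor 5 and roof 15 mm above the table. Which gate is the fitting, the tight or the loose one is not known
- mouth_a (a point): centre of the slot's mouth of gate_a, on the front face, 10 mm above the table. Inside the fitting gate, whichever it is, a sprung shoe with a ramp 10 to 24 mm in presses down on the blade with 7 to 9 N: pushing takes about 3 to 6 N (up to 12 N on the ramp) from about 24 mm in until home
- mouth_b (a point): the same for gate_b. Inside the tight gate, whichever it is, a hard jaw stops the blade dead 20 mm in
- mouth_c (a point): the same for gate_c. In the loose gate, whichever it is, the blade meets nothing until the shoulder touches the front
- shoe (a joint): upward lift in m of the fitting gate's hidden sprung shoe: 0 while that slot is empty, about 0.0015 to 0.004 when the blade is in; readings are noisy
- red_crate_2: fixed open red crate in front of the gates, 76 (x) x 220 mm (y), walls 36 mm high, a thin bail handle (about 70 mm high) standing at each y end; origin under its centre. Carry the feeler over it. The open lid of the wooden brush box at the far left stands in the way of low moves from the arm's start
- red_crate_1: the like, 82 (x) x 274 mm (y), behind the gates
- mauve_beaker: loose mauve beaker with a frilled rim, 66 mm wide, 70 high, origin under its centre; keep clear of it
- clear_beaker: loose clear beaker, 56 mm wide, 60 high, origin under its centre; keep clear of it
- eraser: loose pale eraser, 21x44x12 mm, origin under its centre; keep clear of it
- blue_pot: loose blue glaze pot with a cream ball-knob lid, 66 mm wide, 104 high, origin under its centre; keep clear of it

How it is judged:
By the outcome, as a careful person would: the job done as asked, in the order asked, and still so for the second after the job is handed in, with the robot touching nothing.
It also fails if it takes over 72 s, if anything falls off the work surface, if the arm or the gripper's body presses on something with over 40 N, if the wrist force passes 120 N, or if a joint passes its speed limit or range.

ROBOT

A 7-joint arm with a two-finger parallel gripper is mounted at the origin on a cart in front of the work surface, level with it; the furniture and walls round the work are solid. World frame = base frame: x ahead of the robot, y to its left, z up, the work surface at z = 0. Lengths are in m, angles in rad, forces in N, time in s.
With the tool pointing down it reaches from about 0.425 to 0.875 m from the base axis. Payload 9.9 kg.
Tool frame: the origin (TCP) lies between the finger pads; the fingertips stand 22 mm ahead of it and the grasp point (between the pads) lies 3 mm ahead of it; z points along the fingers, y is the line along which they close (so a half turn about z gives the same grasp; the last joint's range is limited). The gripper opens to 85 mm and grips with 20 to 120 N. Pads are 22 mm wide; open, the fingers measure 114 mm over their backs; the gripper's body (76 mm by 85 mm) begins 54 mm behind the grasp point. The pads swing forward as they close: fully open they stand 13 mm farther back than shut.
Start: joints at [1.064, 0.576, 0.025, 1.437, -0.015, 1.129, -0.057], TCP at [0.277, -0.616, 0.253] pointing down, gripper open.
Joint ranges: [-2.76, 2.76], [-0.34, 2.15], [-1.52, 1.57], [0.19, 2.46], [-1.09, 4.23], [0.17, 1.99], [-2.82, 2.82]. Speed limits (rad/s): [2.22, 2.22, 3.01, 3.01, 3.14, 3.14, 3.14].

INTERFACE

Orientations are given as a 3x3 rotation matrix whose columns are the frame's x, y, z axes.
In Python, from workcell import env gives the robot as it stands.
- The arm moves only by the tool carry_out, never from a script. Its argument "rows" is a list of rows, each an object with "claw": the finger opening in mm, from 0 to 85.4; "xyz": the shift along the tool's x, y, z in mm, a list of three; "yaw": the turn about the tool's z in degrees. In form: [{"claw": claw, "xyz": [tx, ty, tz], "yaw": yaw}, ...]. A call has 1 to 10 rows; each row is the pose to reach, as a shift and turn from the pose commanded when the call began, along the tool's axes at that moment; what a row does not reach only later rows make up. A row lasts 1/8 s, in which the tool goes at most 62.5 mm and 10.7 degrees, less where a joint would pass 70% of its speed; a pose out of reach is approached as far as the arm can. A call with a gripper value outside its range is refused whole. The fingers move at their own pace and stop on an object; "grip_force" is the grip in N (left out, the last holds). Time passes only in rows, so rows that repeat a pose let the fingers close. It gives the time, the measured TCP pose, the force, the opening and the grip force at its end, in the units of the state.
- env.state(): the state, without advancing time (a new reading comes with each control period).
- env.snapshot(name): name is "side" or "top" or "wrist"; returns the picture (400x640x3 uint8, red, green, blue); there is no depth.
- env.calibration(name): a dict with "fx", "fy", "cx", "cy" (pixels), "distortion" ([k1, k2, p1, p2, k3] as OpenCV has them; the pictures are not rectified), "camera_from_world" (4x4, takes a point from world to camera coordinates). Camera axes: x right, y up, looking along -z (the intrinsics and any distortion apply to the point x, -y, -z); pixel columns grow to the right and rows downward; lengths in m; the calibration is good to about 2 mm. A picture is of the moment at which its call begins: read the wrist's pose just before it. calibration takes no time and is no camera call; for the wrist camera it gives the pose at the moment of the call.
- env.hand_in(): hands the job in; it is judged then, once.
The state is a dict: "t": time; "joint_pos": joint angles; "qd": joint speeds; "tau": joint torques, N m; "position": TCP position; "eef_rot": TCP orientation; "force": force on the tool from outside, world axes, zero at the start; "wrist_torque": the same for the moment, N m; "grip_width": finger opening in m; "gripper_force": force on a finger pad.
Only numpy, scipy, OpenCV 4.12 (cv2) and the standard library are available. Lean on these libraries where they do the work, as an engineer would, in place of code of your own. Each camera call takes 0.05 s, during which the arm holds its last target. There are 200 camera calls.

## Working session

There is one attempt and no reset: what is moved stays moved. The work goes in short steps, Python scripts to look and compute and a tool call to move; the robot and the scene stay as the last step left them, time stands still between calls to the robot, and variables do not carry over. Pictures are saved under pics/ and viewed, at most 13 in all, crops included, and the job is handed in when it is done.

Besides the shell and the picture viewer there is one more tool, called after "Request:" by a JSON object that holds its "fn" and its "kwargs". carry_out: Moves the arm, as the interface text tells. Its arguments: {"type":"object","properties":{"rows":{"type":"array"},"grip_force":{"type":"number"}},"required":["rows"]}

```bash
ls; mkdir -p pics; python3 - <<'E'
from workcell import env
import cv2,numpy as np
s=env.state();print({k:np.round(v,3).tolist() for k,v in s.items()})
for n in ("side","top"):
    cv2.imwrite(f"pics/{n}0.png",env.snapshot(n)[:,:,::-1])
    c=env.calibration(n);print(n,c)
E
```

```text
pics
{'t': 0.0, 'joint_pos': [1.064, 0.577, 0.025, 1.438, -0.015, 1.129, -0.057], 'qd': [0.0, -0.001, -0.0, 0.001, 0.001, 0.0, -0.002], 'tau': [0.0, -76.576, 2.251, -28.596, 0.015, 0.013, 0.0], 'position': [0.277, -0.615, 0.252], 'eef_rot': [[0.912, 0.41, -0.001], [0.41, -0.912, 0.002], [-0.0, -0.002, -1.0]], 'force': [0.665, 0.403, -0.489], 'wrist_torque': [-0.057, 0.006, 0.012], 'gripper_force': 0.0, 'grip_width': 0.085}
side {'fx': 461.6881269759817, 'fy': 461.6881269759817, 'cx': 314.47824968464556, 'cy': 206.59886258552618, 'distortion': array([0.00816506, 0.        , 0.        , 0.        , 0.        ]), 'camera_from_world': array([[-0.81662066, -0.57716472,  0.0034031 ,  0.43242708],
       [ 0.39171528, -0.54988176,  0.7376918 , -0.24111758],
       [-0.42389838,  0.60374741,  0.67512904, -0.89967699],
       [ 0.        ,  0.        ,  0.        ,  1.        ]])}
top {'fx': 372.73182536787874, 'fy': 372.73182536787874, 'cx': 321.352544453362, 'cy': 206.29445397419857, 'distortion': array([0.02523848, 0.        , 0.        , 0.        , 0.        ]), 'camera_from_world': array([[-0.00454739, -0.99994436, -0.00951836,  0.00869175],
       [ 0.99643004, -0.00533341,  0.08425397, -0.55662152],
       [-0.08430005, -0.00910125,  0.99639885, -0.90253513],
       [ 0.        ,  0.        ,  0.        ,  1.        ]])}
```

View pics/top0.png

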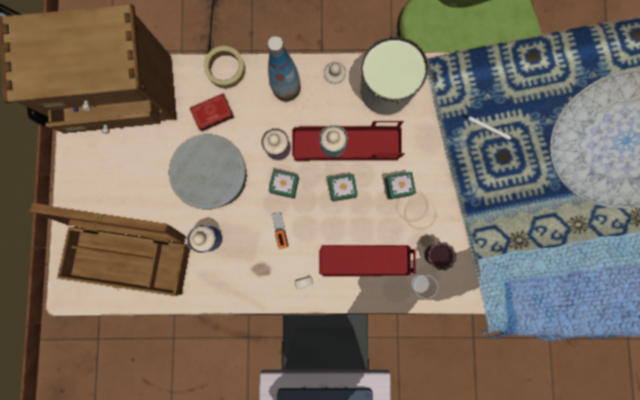

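View pics/side0.png

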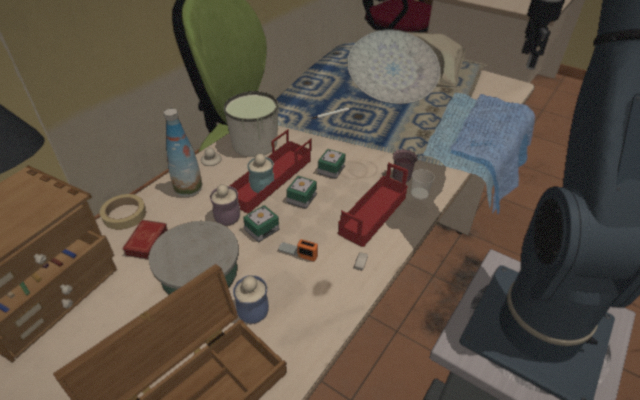

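The top view shows the feeler at about (281,238) with its blade pointing up the image (+x). The gates are at (284,183), (342,187) and (400,184), each slightly turned. The near crate is at (366,260). The side view shows the same layout, with the feeler at (305,249).

```bash
cat > h.py <<'E'
from workcell import env
import cv2,numpy as np
def rays(c,px):
    K=np.array([[c['fx'],0,c['cx']],[0,c['fy'],c['cy']],[0,0,1]])
    u=cv2.undistortPoints(np.float64(px).reshape(-1,1,2),K,c['distortion']).reshape(-1,2)
    T=np.array(c['camera_from_world']);R=T[:3,:3]
    d=np.c_[u[:,0],-u[:,1],-np.ones(len(u))]@R
    return -R.T@T[:3,3],d/np.linalg.norm(d,axis=1)[:,None]
def onplane(c,px,z):
    o,d=rays(c,px);return o+d*((z-o[2])/d[:,2])[:,None]
def tri(cs,pxs):
    A=np.zeros((3,3));b=np.zeros(3);L=[]
    for c,p in zip(cs,pxs):
        o,d=rays(c,[p]);d=d[0];P=np.eye(3)-np.outer(d,d);A+=P;b+=P@o;L.append((P,o))
    x=np.linalg.solve(A,b);return x,[np.linalg.norm(P@(x-o)) for P,o in L]
def proj(c,X):
    K=np.array([[c['fx'],0,c['cx']],[0,c['fy'],c['cy']],[0,0,1]])
    p=(np.c_[X,np.ones(len(X))]@np.array(c['camera_from_world']).T)[:,:3]*[1,-1,-1]
    return cv2.projectPoints(p,np.zeros(3),np.zeros(3),K,c['distortion'])[0].reshape(-1,2)
def mask(im,lo,hi):
    return cv2.inRange(cv2.cvtColor(im,cv2.COLOR_RGB2HSV),lo,hi)
ORANGE=((6,170,130),(20,255,255)); GREEN=((65,80,30),(95,255,200))
def blobs(m,amin):
    cs,_=cv2.findContours(cv2.morphologyEx(m,cv2.MORPH_CLOSE,np.ones((3,3))),cv2.RETR_EXTERNAL,cv2.CHAIN_APPROX_NONE)
    return sorted([c for c in cs if cv2.contourArea(c)>amin],key=cv2.contourArea,reverse=True)
E
python3 - <<'E'
from h import *
for n in("top","side"):
    im=cv2.imread(f"pics/{n}0.png")[:,:,::-1].copy();c=env.calibration(n)
    for nm,r,z,a in(("or",ORANGE,.042,30),("gr",GREEN,.05,150)):
        for b in blobs(mask(im,*r),a)[:8]:
            q=cv2.minAreaRect(b);print(n,nm,np.round(q[0]),np.round(q[1]),q[2],np.round(onplane(c,[q[0]],z),3))
c=env.calibration("wrist");T=c['camera_from_world'];print(c['fx'],c['cx'],c['cy'],-T[:3,:3].T@T[:3,3],T[:3,:3])
E
```

```text
top or [281. 239.] [16.  8.] 75.96376037597656 [[0.477 0.104 0.042]]
side or [307. 245.] [18.  6.] 16.699241638183594 [[0.473 0.107 0.042]]
side gr [261. 225.] [17. 32.] 87.95458984375 [[0.589 0.124 0.05 ]]
side gr [303. 193.] [16. 28.] 78.69007110595703 [[ 0.578 -0.018  0.05 ]]
344.50712877923746 321.79135742002114 197.32075865647047 [ 0.3384979  -0.58751824  0.37308353] [[ 0.40941121 -0.91234569 -0.00279267]
 [ 0.8785113   0.39505039 -0.26861328]
 [ 0.24617141  0.1075199   0.96324405]]
```

Request:
{"fn": "carry_out", "kwargs": {"rows": [{"claw":85,"xyz":[40,-43,0],"yaw":4},{"claw":85,"xyz":[80,-86,0],"yaw":8},{"claw":85,"xyz":[120,-130,0],"yaw":12},{"claw":85,"xyz":[160,-173,0],"yaw":16},{"claw":85,"xyz":[200,-216,0],"yaw":20},{"claw":85,"xyz":[240,-260,0],"yaw":24.2},{"claw":85,"xyz":[280,-303,0],"yaw":24.2},{"claw":85,"xyz":[320,-346,0],"yaw":24.2},{"claw":85,"xyz":[360,-390,0],"yaw":24.2},{"claw":85,"xyz":[400,-433,0],"yaw":24.2}], "grip_force": 40}}

```text
t: 1.35
position: [0.4643, -0.0547, 0.2533]
eef_rot: [[1.0, 0.0, 0.0], [0.0, -1.0, -0.0], [0.0, 0.0, -1.0]]
force: [1.4, -0.4, 0.8]
grip_width: 0.085
gripper_force: 0.0
```

```bash
cat > shot.py <<'E'
from h import *
import sys,pickle
n=sys.argv[1]
c=env.calibration("wrist");im=env.snapshot("wrist")
pickle.dump((c,im),open(f"pics/{n}.pkl","wb"));cv2.imwrite(f"pics/{n}.png",im[:,:,::-1])
T=c['camera_from_world'];print(-T[:3,:3].T@T[:3,3],env.state()['position'],env.state()['force'])
E
python3 shot.py w1
```

```text
[ 0.53185177 -0.05464005  0.37387283] [ 0.46676501 -0.04619933  0.25331296] [2.74762694 7.58457008 0.01656481]
```

Request:
{"fn": "carry_out", "kwargs": {"rows": [{"claw":85,"xyz":[5,-60,0],"yaw":0},{"claw":85,"xyz":[10,-120,0],"yaw":0},{"claw":85,"xyz":[10,-140,0],"yaw":0},{"claw":85,"xyz":[10,-140,0],"yaw":0},{"claw":85,"xyz":[10,-140,0],"yaw":0}]}}

```text
t: 2.02
position: [0.4739, 0.0819, 0.2531]
eef_rot: [[1.0, -0.001, -0.0], [-0.001, -1.0, -0.001], [-0.0, 0.001, -1.0]]
force: [0.2, -1.0, 0.9]
grip_width: 0.085
gripper_force: 0.0
```

```bash
python3 shot.py w2; python3 -c "
import cv2;cv2.imwrite('pics/w2.png',cv2.imread('pics/w2.png'))"
```

```text
[0.54153788 0.08200545 0.37365899] [0.47396981 0.08178861 0.25321244] [ 0.13609927 -1.71035802 -1.86866459]
```

View pics/w2.png

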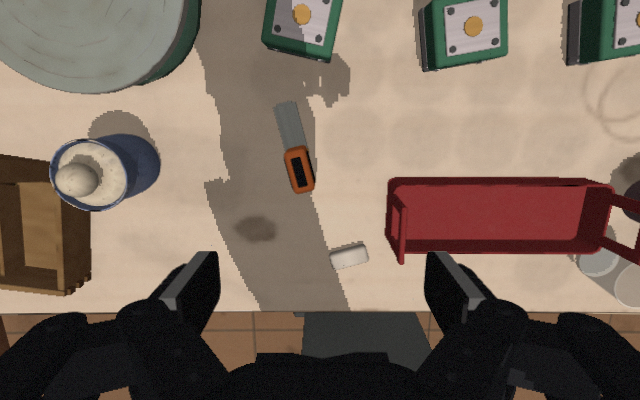

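View pics/w1.png

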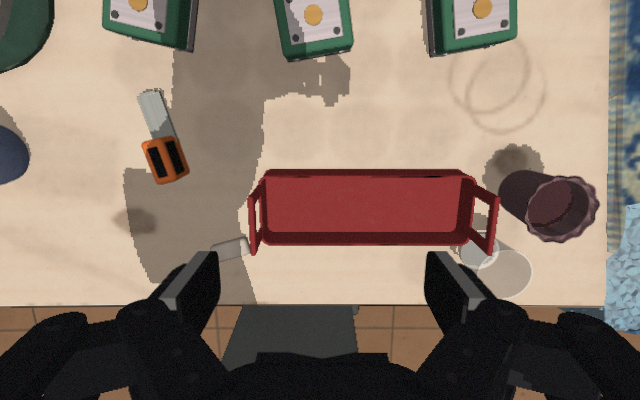

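Both wrist views show the feeler lying roughly along +x: handle at (299,169) in w2 and (165,159) in w1, blade tip at (285,105) and (150,95). The gates are cut off at the top edge, so I'll move forward for a full view of them.

Request:
{"fn": "carry_out", "kwargs": {"rows": [{"claw":85,"xyz":[60,10,0],"yaw":0},{"claw":85,"xyz":[100,20,0],"yaw":0},{"claw":85,"xyz":[130,20,0],"yaw":0},{"claw":85,"xyz":[130,20,0],"yaw":0},{"claw":85,"xyz":[130,20,0],"yaw":0}]}}

```text
t: 2.7
position: [0.6033, 0.0624, 0.2531]
eef_rot: [[1.0, -0.001, -0.001], [-0.001, -1.0, -0.0], [-0.001, 0.0, -1.0]]
force: [-0.2, -0.2, 0.1]
grip_width: 0.0846
gripper_force: 0.0
```

```bash
python3 shot.py w3
```

```text
[0.6709876  0.06237185 0.37350432] [0.60314776 0.06271732 0.2532741 ] [0.76702353 0.54163066 0.4400185 ]
```

Request:
{"fn": "carry_out", "kwargs": {"rows": [{"claw":85,"xyz":[0,60,0],"yaw":0},{"claw":85,"xyz":[0,120,0],"yaw":0},{"claw":85,"xyz":[0,150,0],"yaw":0},{"claw":85,"xyz":[0,150,0],"yaw":0},{"claw":85,"xyz":[0,150,0],"yaw":0}]}}

```text
t: 3.38
position: [0.6037, -0.0855, 0.2536]
eef_rot: [[1.0, 0.001, 0.0], [0.001, -1.0, 0.001], [0.0, -0.001, -1.0]]
force: [0.3, 0.2, -0.6]
grip_width: 0.0853
gripper_force: 0.0
```

```bash
python3 shot.py w4; python3 - <<'E'
from h import *
a=cv2.imread("pics/w3.png");b=cv2.imread("pics/w4.png")
cv2.imwrite("pics/w34.png",np.vstack([a[:300],b[:300]]))
E
```

```text
[ 0.67121446 -0.08545963  0.37416856] [ 0.60386576 -0.08494014  0.25356484] [-0.01535044  0.41115329 -0.58048754]
```

View pics/w34.png

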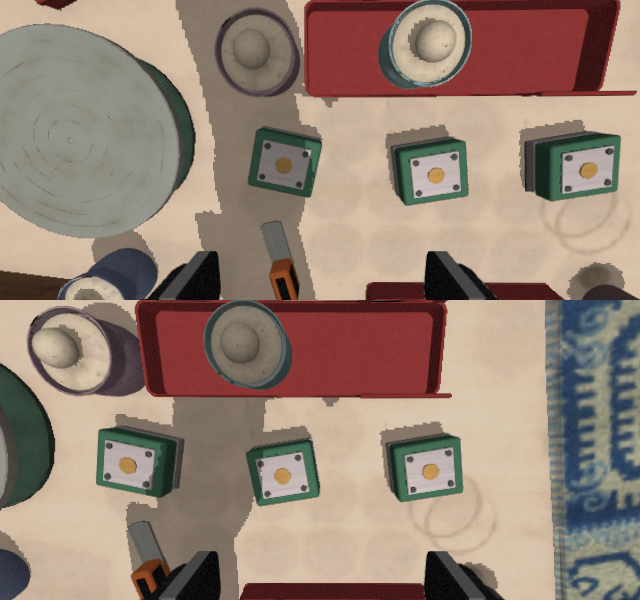

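The stacked w3 and w4 views show all three gate tops, with a green rim, white plate and orange dot. The dots are at (284,165), (436,176) and (589,170) in w3, and at (128,165), (282,176) and (430,171) in w4. Next I'll measure the dots, plates and rims.

```bash
cat > m.py <<'E'
from h import *
import pickle
V={n:pickle.load(open(f"pics/{n}.pkl","rb")) for n in("w1","w2","w3","w4")}
def gate(n,p):
    c,im=V[n];x,y=p;h=45
    sub=im[y-h:y+h,x-h:x+h];hsv=cv2.cvtColor(sub,cv2.COLOR_RGB2HSV)
    d=cv2.inRange(hsv,(12,90,90),(28,255,255));d[:30]=0;d[60:]=0;d[:,:30]=0;d[:,60:]=0
    b=blobs(d,20)[0];m=cv2.moments(b);dot=np.array([m['m10']/m['m00'],m['m01']/m['m00']])+[x-h,y-h]
    w=cv2.inRange(hsv,(100,0,60),(180,60,255))|d   # plate: greyish violet
    w=cv2.morphologyEx(w,cv2.MORPH_OPEN,np.ones((3,3)));
    out=[]
    for b in blobs(w,400):
        if cv2.pointPolygonTest(b,tuple(map(float,dot-[x-h,y-h])),False)>=0:
            out=cv2.boxPoints(cv2.minAreaRect(b))+[x-h,y-h]
    g=blobs(cv2.inRange(hsv,*GREEN),200)
    return dot,out
P={'L':{'w3':(284,165),'w4':(128,165)},'M':{'w3':(436,176),'w4':(282,176)},'R':{'w3':(589,170),'w4':(430,171)}}
for k,v in P.items():
    r={n:gate(n,p) for n,p in v.items()}
    X,e=tri([V[n][0] for n in r],[r[n][0] for n in r]);print(k,'dot',np.round(X,4),np.round(e,4))
    for n in r:
        if len(r[n][1]):
            q=onplane(V[n][0],r[n][1],.05)[:,:2];c=q.mean(0);E=np.roll(q,-1,0)-q
            ang=[(np.degrees(np.arctan2(a[1],a[0]))+45)%90-45 for a in E[:2]]
            print('  ',n,np.round(r[n][0]),'plate c',np.round(c,4),'sides',np.round(np.linalg.norm(E[:2],axis=1),4),'yaw',np.round(ang,1))
for n in("w1","w2","w3"):
    c,im=V[n];b=blobs(mask(im,(4,150,70),(20,255,255)),100)[0]
    q=cv2.minAreaRect(b);bx=cv2.boxPoints(q)
    w=onplane(c,bx,.042)[:,:2];E=np.roll(w,-1,0)-w
    print(n,'handle px',np.round(q[0],1),np.round(onplane(c,[q[0]],.042)[0],4),'sides',np.round(np.linalg.norm(E[:2],axis=1),4),'ang',[round((np.degrees(np.arctan2(a[1],a[0]))+45)%90-45,1) for a in E[:2]])
for n in("w1","w2"):
    c,im=V[n];print(n)
    cv2.imwrite(f"pics/c{n}.png",cv2.resize(im[85:200,130:330][:,:,::-1] if n=="w1" else im[85:200,250:350][:,:,::-1],None,fx=4,fy=4,interpolation=cv2.INTER_CUBIC))
a=V["w1"][1][80:200,110:210];b=V["w2"][1][80:200,245:345]
cv2.imwrite("pics/feel.png",cv2.resize(np.hstack([a,b])[:,:,::-1],None,fx=4,fy=4,interpolation=cv2.INTER_CUBIC))
E
python3 m.py
```

```text
L dot [0.612  0.0994 0.0495] [0.0001 0.0001]
M dot [ 0.602  -0.0466  0.049 ] [0.0001 0.0001]
R dot [ 0.6062 -0.1889  0.0487] [0.0001 0.0001]
w1 handle px [165.6 158.4] [0.4782 0.0964 0.042 ] sides [0.0349 0.043 ] ang [np.float64(20.6), np.float64(15.5)]
w2 handle px [299.5 169.2] [0.4773 0.104  0.042 ] sides [0.0238 0.0451] ang [np.float64(12.8), np.float64(12.3)]
w3 handle px [284.8 282.2] [0.4836 0.1026 0.042 ] sides [0.0277 0.0544] ang [np.float64(17.8), np.float64(14.0)]
w1
w2
```

View pics/feel.png

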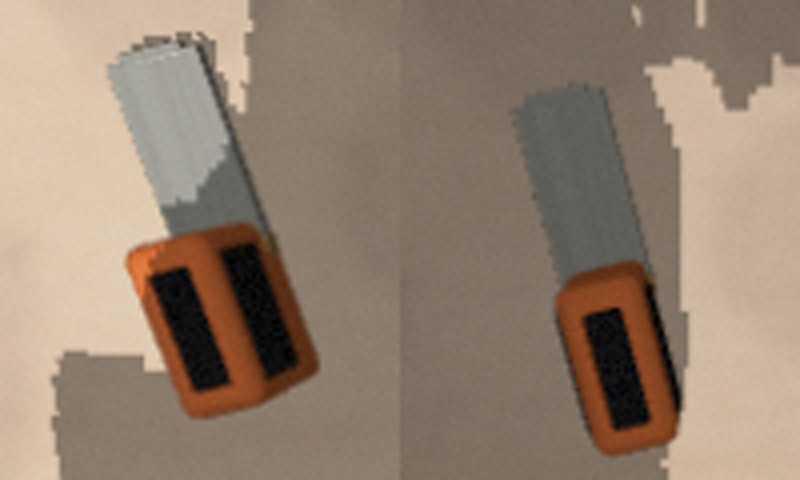

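The enlargement shows the black top insert of the handle at px (157.5,162) in w1 and (299.3,172) in w2. The blade tip corners are at about (137.5,97) and (158.8,90.5) in w1, and (273.8,107.5) and (295.8,101.8) in w2.

```bash
cat > m2.py <<'E'
from h import *
import pickle
V={n:pickle.load(open(f"pics/{n}.pkl","rb")) for n in("w1","w2","w3","w4")}
c1,c2=V['w1'][0],V['w2'][0]
f={k:tri([c1,c2],p) for k,p in dict(top=((157.5,162),(299.3,172)),tipL=((137.5,97),(273.8,107.5)),tipR=((158.8,90.5),(295.8,101.8))).items()}
for k,(x,e) in f.items():print(k,np.round(x,4),np.round(e,4))
t=(f['tipL'][0]+f['tipR'][0])/2-f['top'][0];print('feeler yaw',np.degrees(np.arctan2(t[1],t[0])),'len',np.hypot(*t[:2]))
P={'L':{'w3':(284,165),'w4':(128,165)},'M':{'w3':(436,176),'w4':(282,176)},'R':{'w3':(589,170),'w4':(430,171)}}
for k,v in P.items():
  for n,p in v.items():
    c,im=V[n];hsv=cv2.cvtColor(im,cv2.COLOR_RGB2HSV)
    g=cv2.inRange(hsv,(60,70,20),(95,255,255))
    st=[b for b in blobs(g,300) if cv2.pointPolygonTest(b,tuple(map(float,p)),True)>0]
    if not st: print(k,n,'no green');continue
    fill=np.zeros_like(g);cv2.drawContours(fill,[st[0]],-1,255,-1)
    pl=blobs(cv2.morphologyEx(fill&~g,cv2.MORPH_OPEN,np.ones((5,5))),300)[0]
    for nm,b in(('plate',pl),('green',st[0])):
        q=onplane(c,cv2.boxPoints(cv2.minAreaRect(b)),.0495)[:,:2];E=np.roll(q,-1,0)-q
        print(k,n,nm,np.round(q.mean(0),4),np.round(np.linalg.norm(E[:2],axis=1),4),[round(float((np.degrees(np.arctan2(a[1],a[0]))+45)%90-45),1) for a in E[:2]])
E
python3 m2.py
```

```text
top [0.4748 0.1042 0.043 ] [0.0001 0.0001]
tipL [0.535  0.131  0.0103] [0.0001 0.0001]
tipR [0.541  0.1083 0.0118] [0.0005 0.0005]
feeler yaw 13.76170364403835 len 0.06508173052911831
L w3 plate [0.6126 0.0993] [0.0406 0.0464] [-14.6, -12.0]
L w3 green [0.6147 0.0987] [0.0557 0.0607] [-15.1, -11.9]
L w4 plate [0.6124 0.0981] [0.0412 0.0495] [-20.2, -11.5]
L w4 green [0.6148 0.0919] [0.0577 0.0727] [-20.6, -11.3]
M w3 plate [ 0.6026 -0.0459] [0.0472 0.041 ] [8.1, 13.9]
M w3 green [ 0.6052 -0.0428] [0.0665 0.057 ] [8.7, 15.0]
M w4 plate [ 0.6026 -0.0468] [0.0467 0.0405] [9.1, 8.3]
M w4 green [ 0.6046 -0.0474] [0.062  0.0553] [9.4, 9.1]
R w3 plate [ 0.6069 -0.1872] [0.052  0.0413] [8.9, 20.6]
R w3 green [ 0.6095 -0.1775] [0.0786 0.059 ] [8.5, 20.7]
R w4 plate [ 0.6071 -0.1882] [0.0481 0.0407] [9.0, 14.6]
R w4 green [ 0.6094 -0.185 ] [0.0656 0.0566] [8.5, 14.5]
```

```bash
sed -i 's/q=onplane(c,cv2.boxPoints(cv2.minAreaRect(b)),.0495)\[:,:2\]/q=cv2.boxPoints(cv2.minAreaRect((onplane(c,b.reshape(-1,2),.0495)[:,:2]*1000).astype(np.float32)))\/1000/; s/(.green.,st\[0\])/("green",st[0])/' m2.py; python3 m2.py | grep plate
```

```text
L w3 plate [0.6125 0.0991] [0.0407 0.0467] [-12.4, -12.4]
L w4 plate [0.6124 0.098 ] [0.0409 0.0468] [-12.4, -12.4]
M w3 plate [ 0.6026 -0.0457] [0.0464 0.0407] [9.4, 9.4]
M w4 plate [ 0.6027 -0.0469] [0.0466 0.0407] [9.3, 9.3]
R w3 plate [ 0.6068 -0.1867] [0.0472 0.0408] [9.4, 9.4]
R w4 plate [ 0.6069 -0.1878] [0.0465 0.0406] [9.5, 9.5]
```

Request:
{"fn": "carry_out", "kwargs": {"rows": [{"claw":60,"xyz":[-35,-48,20],"yaw":-4},{"claw":60,"xyz":[-70,-96,40],"yaw":-8},{"claw":60,"xyz":[-105,-144,60],"yaw":-13.5},{"claw":60,"xyz":[-128,-189,100],"yaw":-13.5},{"claw":60,"xyz":[-128,-189,130],"yaw":-13.5},{"claw":60,"xyz":[-128,-189,130],"yaw":-13.5},{"claw":60,"xyz":[-128,-189,130],"yaw":-13.5}]}}

```text
t: 4.3
position: [0.4766, 0.1026, 0.1243]
eef_rot: [[0.972, 0.234, 0.001], [0.234, -0.972, 0.0], [0.001, 0.0, -1.0]]
force: [1.2, -0.3, 1.0]
grip_width: 0.0599
gripper_force: 0.0
```

```bash
python3 shot.py w5; python3 - <<'E'
from h import *
import pickle
c,im=pickle.load(open("pics/w5.pkl","rb"))
b=blobs(mask(im,(4,150,70),(20,255,255)),300)[0]
for z in(.042,):
    q=cv2.minAreaRect((onplane(c,b.reshape(-1,2),z)[:,:2]*1000).astype(np.float32));print(q)
print(np.round(proj(c,np.array([[.475,.104,.042],[.541,.120,.011]]))))
cv2.imwrite("pics/w5.png",im[:,:,::-1])
E
```

```text
[0.54216122 0.11851634 0.24488021] [0.47692886 0.10240571 0.12450471] [ 0.35991103  0.41279326 -0.06629323]
((478.54010009765625, 105.53496551513672), (47.3975830078125, 21.489133834838867), 14.1022367477417)
[[320. 216.]
 [320. 103.]]
```

View pics/w5.png

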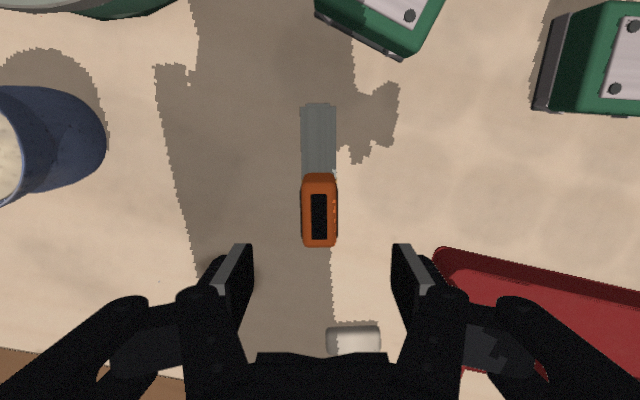

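The close view confirms the alignment: the handle insert is at (319,216) as predicted, and the blade runs straight up to its tip at (318,103). I'll descend and grip.

Request:
{"fn": "carry_out", "kwargs": {"rows": [{"claw":60,"xyz":[-0.5,-2,40],"yaw":0},{"claw":60,"xyz":[-0.5,-2,75],"yaw":0},{"claw":60,"xyz":[-0.5,-2,91],"yaw":0},{"claw":60,"xyz":[-0.5,-2,91],"yaw":0},{"claw":20,"xyz":[-0.5,-2,91],"yaw":0},{"claw":15,"xyz":[-0.5,-2,91],"yaw":0},{"claw":15,"xyz":[-0.5,-2,91],"yaw":0},{"claw":15,"xyz":[-0.5,-2,91],"yaw":0}], "grip_force": 60}}

```text
t: 5.35
position: [0.4758, 0.1043, 0.0335]
eef_rot: [[0.972, 0.234, 0.002], [0.234, -0.972, 0.0], [0.002, 0.0, -1.0]]
force: [-0.7, 0.7, 9.1]
grip_width: 0.0215
gripper_force: 58.5
```

```bash
python3 - <<'E'
from h import *
s=env.state();print({k:np.round(s[k],4).tolist() for k in('t','position','force','wrist_torque','grip_width','gripper_force')})
E
```

```text
{'t': 5.35, 'position': [0.4758, 0.1043, 0.0335], 'force': [-0.7481, 0.6849, 9.0635], 'wrist_torque': [-0.1818, 0.2035, -0.0201], 'grip_width': 0.0215, 'gripper_force': 58.463}
```

Request:
{"fn": "carry_out", "kwargs": {"rows": [{"claw":15,"xyz":[0,0,-10],"yaw":0},{"claw":15,"xyz":[10,-4,-20],"yaw":9},{"claw":15,"xyz":[20,-8,-20],"yaw":18},{"claw":15,"xyz":[31.5,-11.4,-20],"yaw":25.9},{"claw":15,"xyz":[31.5,-11.4,-20],"yaw":25.9},{"claw":15,"xyz":[31.5,-11.4,-20],"yaw":25.9}]}}

```text
t: 6.1
position: [0.5024, 0.1224, 0.0525]
eef_rot: [[0.977, -0.211, -0.001], [-0.211, -0.977, -0.0], [-0.0, 0.0, -1.0]]
force: [-0.5, 0.0, -2.3]
grip_width: 0.0212
gripper_force: 58.8
```

```bash
python3 shot.py w6; python3 - <<'E'
from h import *
import pickle
c,im=pickle.load(open("pics/w6.pkl","rb"));s=env.state()
print(np.round(s['eef_rot'],3).tolist(),s['grip_width'],s['wrist_torque'])
print(np.round(proj(c,np.array([[.5849,.105,.05],[.5849,.105,.01],[.5711,.1081,.0285],[.5711,.1081,.0085]])),0).tolist())
cv2.imwrite("pics/w6.png",im[:,:,::-1])
E
```

```text
[0.56852762 0.10812424 0.17306703] [0.5023832  0.12232576 0.05247578] [ 0.65284643 -1.10724786 -0.8016508 ]
[[0.977, -0.212, -0.001], [-0.212, -0.977, -0.0], [-0.001, 0.0, -1.0]] 0.021356852083641388 [-0.0151522   0.04038742 -0.00820624]
[[321.0, 48.0], [321.0, 61.0], [321.0, 94.0], [321.0, 95.0]]
```

View pics/w6.png

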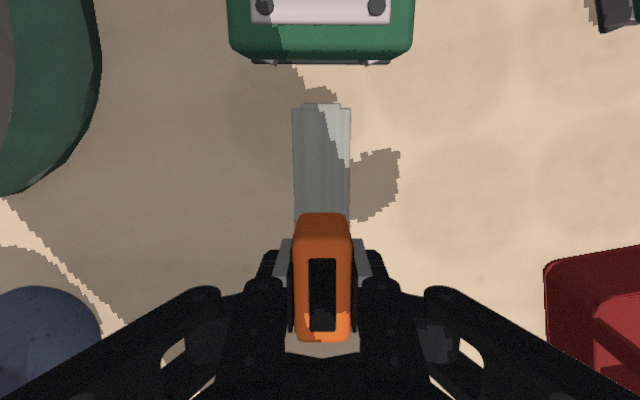

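The blade is centred on the gate at column 321. The tip is at row 103, about 4 mm short of predicted, so the grip sits about 3–4 mm forward on the handle.

Request:
{"fn": "carry_out", "kwargs": {"rows": [{"claw":15,"xyz":[0,0,10],"yaw":0},{"claw":15,"xyz":[0,0,17.5],"yaw":0},{"claw":15,"xyz":[0,0,17.5],"yaw":0},{"claw":15,"xyz":[5,0,17.5],"yaw":0},{"claw":15,"xyz":[12,0,17.5],"yaw":0},{"claw":15,"xyz":[18,0,17.5],"yaw":0},{"claw":15,"xyz":[23,0,17.5],"yaw":0},{"claw":15,"xyz":[25,0,17.5],"yaw":0},{"claw":15,"xyz":[25,0,17.5],"yaw":0},{"claw":15,"xyz":[25,0,17.5],"yaw":0}]}}

```text
t: 7.4
position: [0.5272, 0.1174, 0.0348]
eef_rot: [[0.977, -0.214, -0.0], [-0.214, -0.977, 0.0], [-0.0, 0.0, -1.0]]
force: [0.0, -0.3, -1.3]
grip_width: 0.021
gripper_force: 58.7
```

Request:
{"fn": "carry_out", "kwargs": {"rows": [{"claw":15,"xyz":[2,0,0],"yaw":0},{"claw":15,"xyz":[4,0,0],"yaw":0},{"claw":15,"xyz":[6,0,0],"yaw":0},{"claw":15,"xyz":[8,0,0],"yaw":0},{"claw":15,"xyz":[9,0,0],"yaw":0},{"claw":15,"xyz":[9,0,0],"yaw":0}]}}

```text
t: 8.15
position: [0.5363, 0.1154, 0.0348]
eef_rot: [[0.977, -0.214, -0.0], [-0.214, -0.977, 0.0], [-0.0, -0.0, -1.0]]
force: [0.4, -0.1, -0.7]
grip_width: 0.0212
gripper_force: 58.7
```

Request:
{"fn": "carry_out", "kwargs": {"rows": [{"claw":15,"xyz":[1,0,0],"yaw":0},{"claw":15,"xyz":[2,0,0],"yaw":0},{"claw":15,"xyz":[3,0,0],"yaw":0},{"claw":15,"xyz":[3,0,0],"yaw":0}]}}

```text
t: 8.65
position: [0.5388, 0.1148, 0.0347]
eef_rot: [[0.977, -0.214, -0.001], [-0.214, -0.977, -0.0], [-0.001, 0.0, -1.0]]
force: [-1.1, 0.6, -1.4]
grip_width: 0.021
gripper_force: 58.9
```

Request:
{"fn": "carry_out", "kwargs": {"rows": [{"claw":15,"xyz":[1,0,0],"yaw":0},{"claw":15,"xyz":[2,0,0],"yaw":0},{"claw":15,"xyz":[2,0,0],"yaw":0}]}}

```text
t: 9.02
position: [0.539, 0.1147, 0.0344]
eef_rot: [[0.977, -0.213, -0.004], [-0.213, -0.977, -0.0], [-0.004, 0.001, -1.0]]
force: [-6.3, 2.4, 0.3]
grip_width: 0.0211
gripper_force: 59.0
```

At about 19.5 mm in, the blade stopped against a hard stop, with 6–7 N axial and no travel. That makes this the tight gate. I'll back out and go to the middle one.

Request:
{"fn": "carry_out", "kwargs": {"rows": [{"claw":15,"xyz":[-6,0,0],"yaw":0},{"claw":15,"xyz":[-16,0,0],"yaw":0},{"claw":15,"xyz":[-30,0,0],"yaw":0},{"claw":15,"xyz":[-48,0,0],"yaw":0},{"claw":15,"xyz":[-48,0,-30],"yaw":0},{"claw":15,"xyz":[-48,0,-70],"yaw":0},{"claw":15,"xyz":[-48,0,-80],"yaw":0},{"claw":15,"xyz":[-48,0,-80],"yaw":0}]}}

```text
t: 10.02
position: [0.494, 0.1249, 0.1151]
eef_rot: [[0.977, -0.214, 0.001], [-0.214, -0.977, 0.0], [0.001, -0.001, -1.0]]
force: [-0.1, 0.2, -2.0]
grip_width: 0.0215
gripper_force: 58.9
```

```bash
python3 - <<'E'
from h import *
import pickle
c,im=pickle.load(open("pics/w1.pkl","rb"))
b=blobs(mask(im,(174,120,60),(180,255,255))|mask(im,(0,120,60),(4,255,255)),3000)[0]
print(cv2.minAreaRect((onplane(c,b.reshape(-1,2),.036)[:,:2]*1000).astype(np.float32)))
print(np.round(onplane(c,[(262,170),(474,170),(250,195),(250,253),(497,195)],.036),3))
s=env.state()
p=s['position'];R=s['eef_rot'];print(p,R,s['force'])
g=dict(M=(.6023,-.0465,9.4),R=(.6065,-.1885,9.4))
for k,(x,y,w) in g.items():
    w=np.radians(w);a=np.array([np.cos(w),np.sin(w),0]);m=np.array([x,y,0])-.028*a
    t=m-.073*a;t[2]=p[2];print(k,m,t,'tool shift mm',R.T@(t-p)*1000,'yaw',np.degrees(np.arctan2(R[1][0],R[0][0])-w))
E
```

```text
((420.3382873535156, -106.54135131835938), (93.09495544433594, 257.2105407714844), 0.06063331663608551)
[[ 0.466  0.005  0.036]
 [ 0.466 -0.205  0.036]
 [ 0.44   0.019  0.036]
 [ 0.376  0.022  0.036]
 [ 0.44  -0.231  0.036]]
[0.49403273 0.12485287 0.11507575] [[ 9.76812807e-01 -2.14092454e-01  1.07808165e-03]
 [-2.14093030e-01 -9.76813172e-01  4.49246509e-04]
 [ 9.56904069e-04 -6.69639510e-04 -9.99999318e-01]] [-0.11476858  0.24299632 -2.0026179 ]
M [ 0.57467598 -0.05107313  0.        ] [ 0.50265621 -0.06299592  0.11507575] tool shift mm [ 4.86406456e+01  1.81646949e+02 -7.50935931e-02] yaw -21.76232854244767
R [ 0.57887598 -0.19307313  0.        ] [ 0.50685621 -0.20499592  0.11507575] tool shift mm [ 8.31444696e+01  3.19455231e+02 -1.34358654e-01] yaw -21.76232854244767
```

Request:
{"fn": "carry_out", "kwargs": {"rows": [{"claw":15,"xyz":[10,45,0],"yaw":-6},{"claw":15,"xyz":[24,90,0],"yaw":-12},{"claw":15,"xyz":[37,135,0],"yaw":-18},{"claw":15,"xyz":[48.6,181.6,0],"yaw":-21.8},{"claw":15,"xyz":[48.6,181.6,20],"yaw":-21.8},{"claw":15,"xyz":[48.6,181.6,40],"yaw":-21.8},{"claw":15,"xyz":[48.6,181.6,55],"yaw":-21.8},{"claw":15,"xyz":[48.6,181.6,55],"yaw":-21.8},{"claw":15,"xyz":[48.6,181.6,55],"yaw":-21.8}]}}

```text
t: 11.15
position: [0.5029, -0.0629, 0.0599]
eef_rot: [[0.986, 0.164, -0.0], [0.164, -0.986, 0.0], [-0.0, -0.0, -1.0]]
force: [1.6, 0.1, -1.5]
grip_width: 0.0214
gripper_force: 59.1
```

```bash
python3 shot.py w7; python3 - <<'E'
from h import *
s=env.state();p=s['position'];R=s['eef_rot'];m=np.array([.57468,-.05107,p[2]])
print('mouth in tool mm',R.T@(m-p)*1000,'yaw',np.degrees(np.arctan2(R[1][0],R[0][0])),p)
E
```

```text
[ 0.56951771 -0.05175334  0.18042077] [ 0.50303835 -0.06297397  0.06015366] [-0.33394508 -0.43435183 -0.61874172]
mouth in tool mm [7.26238857e+01 1.32216598e-02 3.89573704e-02] yaw 9.444506388715393 [ 0.50303835 -0.06297397  0.06015366]
```

View pics/w7.png

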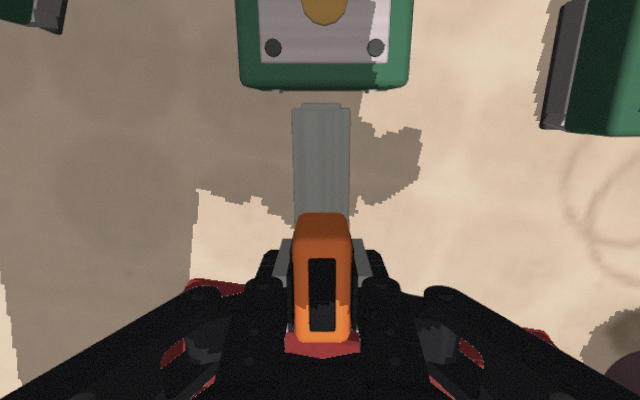

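The gate is centred at column 324 and the blade at 321, so I'll shift about 1 mm right, then lower and insert.

Request:
{"fn": "carry_out", "kwargs": {"rows": [{"claw":15,"xyz":[-6,1,0],"yaw":0},{"claw":15,"xyz":[-6,1,15],"yaw":0},{"claw":15,"xyz":[-6,1,25],"yaw":0},{"claw":15,"xyz":[-6,1,25],"yaw":0},{"claw":15,"xyz":[0,1,25],"yaw":0},{"claw":15,"xyz":[6,1,25],"yaw":0},{"claw":15,"xyz":[11,1,25],"yaw":0},{"claw":15,"xyz":[14,1,25],"yaw":0},{"claw":15,"xyz":[16,1,25],"yaw":0},{"claw":15,"xyz":[16,1,25],"yaw":0}]}}

```text
t: 12.45
position: [0.5188, -0.0615, 0.0348]
eef_rot: [[0.987, 0.164, 0.0], [0.164, -0.987, -0.0], [0.0, 0.0, -1.0]]
force: [-0.1, 0.0, -0.8]
grip_width: 0.0214
gripper_force: 59.6
```

Request:
{"fn": "carry_out", "kwargs": {"rows": [{"claw":15,"xyz":[2,0,0],"yaw":0},{"claw":15,"xyz":[4,0,0],"yaw":0},{"claw":15,"xyz":[6,0,0],"yaw":0},{"claw":15,"xyz":[7,0,0],"yaw":0}]}}

```text
t: 12.95
position: [0.5249, -0.0604, 0.0345]
eef_rot: [[0.987, 0.164, -0.002], [0.164, -0.987, -0.0], [-0.002, -0.0, -1.0]]
force: [-2.1, -1.1, -4.3]
grip_width: 0.021
gripper_force: 59.3
```

Request:
{"fn": "carry_out", "kwargs": {"rows": [{"claw":15,"xyz":[1.5,0,0],"yaw":0},{"claw":15,"xyz":[3,0,0],"yaw":0},{"claw":15,"xyz":[3,0,0],"yaw":0}]}}

```text
t: 13.32
position: [0.5273, -0.06, 0.0343]
eef_rot: [[0.987, 0.164, -0.003], [0.164, -0.987, -0.0], [-0.003, -0.0, -1.0]]
force: [-5.3, -0.7, -7.2]
grip_width: 0.0208
gripper_force: 58.9
```

There is a downward push of 7 N with light axial drag and the blade is still moving, which fits the sprung shoe. I'll continue gently.

Request:
{"fn": "carry_out", "kwargs": {"rows": [{"claw":15,"xyz":[1.5,0,0],"yaw":0},{"claw":15,"xyz":[3,0,0],"yaw":0},{"claw":15,"xyz":[4,0,0],"yaw":0},{"claw":15,"xyz":[4,0,0],"yaw":0}]}}

```text
t: 13.82
position: [0.5304, -0.0595, 0.034]
eef_rot: [[0.987, 0.163, -0.004], [0.163, -0.987, -0.0], [-0.004, -0.0, -1.0]]
force: [-5.6, -0.9, -8.0]
grip_width: 0.0211
gripper_force: 58.9
```

Request:
{"fn": "carry_out", "kwargs": {"rows": [{"claw":15,"xyz":[1.5,0,0],"yaw":0},{"claw":15,"xyz":[3,0,0],"yaw":0},{"claw":15,"xyz":[4,0,0],"yaw":0},{"claw":15,"xyz":[4,0,0],"yaw":0}]}}

```text
t: 14.32
position: [0.5329, -0.059, 0.0337]
eef_rot: [[0.987, 0.163, -0.007], [0.163, -0.987, -0.001], [-0.007, -0.001, -1.0]]
force: [-9.4, -1.6, -7.4]
grip_width: 0.0216
gripper_force: 59.1
```

Request:
{"fn": "carry_out", "kwargs": {"rows": [{"claw":15,"xyz":[1.5,0,0],"yaw":0},{"claw":15,"xyz":[3,0,-0.3],"yaw":0},{"claw":15,"xyz":[4,0,-0.5],"yaw":0},{"claw":15,"xyz":[4,0,-0.5],"yaw":0}]}}

```text
t: 14.82
position: [0.5396, -0.0579, 0.0348]
eef_rot: [[0.986, 0.164, -0.002], [0.164, -0.986, 0.0], [-0.002, -0.0, -1.0]]
force: [-5.1, -0.8, -8.9]
grip_width: 0.021
gripper_force: 58.9
```

Request:
{"fn": "carry_out", "kwargs": {"rows": [{"claw":15,"xyz":[1.5,0,0],"yaw":0},{"claw":15,"xyz":[3,0,0],"yaw":0},{"claw":15,"xyz":[4,0,0],"yaw":0},{"claw":15,"xyz":[4,0,0],"yaw":0}]}}

```text
t: 15.32
position: [0.5437, -0.0573, 0.0349]
eef_rot: [[0.986, 0.164, -0.001], [0.164, -0.987, -0.0], [-0.001, -0.0, -1.0]]
force: [-4.2, -0.5, -10.0]
grip_width: 0.0211
gripper_force: 59.0
```

It is past the ramp with an even drag of about 4 N, so this is the right gate. I'll push it home.

Request:
{"fn": "carry_out", "kwargs": {"rows": [{"claw":15,"xyz":[2,0,0],"yaw":0},{"claw":15,"xyz":[4,0,0],"yaw":0},{"claw":15,"xyz":[6,0,0],"yaw":0},{"claw":15,"xyz":[8,0,0],"yaw":0},{"claw":15,"xyz":[9,0,0],"yaw":0},{"claw":15,"xyz":[9,0,0],"yaw":0}]}}

```text
t: 16.08
position: [0.5528, -0.0558, 0.035]
eef_rot: [[0.987, 0.164, -0.001], [0.164, -0.987, 0.0], [-0.001, -0.0, -1.0]]
force: [-4.8, -0.9, -9.7]
grip_width: 0.0212
gripper_force: 59.0
```

Request:
{"fn": "carry_out", "kwargs": {"rows": [{"claw":15,"xyz":[1,0,0],"yaw":0},{"claw":15,"xyz":[2,0,0],"yaw":0},{"claw":15,"xyz":[3,0,0],"yaw":0},{"claw":15,"xyz":[3,0,0],"yaw":0}]}}

```text
t: 16.58
position: [0.554, -0.0556, 0.0348]
eef_rot: [[0.987, 0.163, -0.004], [0.163, -0.987, -0.0], [-0.004, -0.0, -1.0]]
force: [-10.2, -1.6, -6.7]
grip_width: 0.0213
gripper_force: 59.4
```

Request:
{"fn": "carry_out", "kwargs": {"rows": [{"claw":15,"xyz":[1,0,0],"yaw":0},{"claw":15,"xyz":[2,0,0],"yaw":0},{"claw":15,"xyz":[3,0,0],"yaw":0},{"claw":15,"xyz":[3,0,0],"yaw":0}]}}

```text
t: 17.08
position: [0.554, -0.0556, 0.0345]
eef_rot: [[0.987, 0.163, -0.01], [0.163, -0.987, -0.001], [-0.01, -0.001, -1.0]]
force: [-19.0, -2.6, -0.4]
grip_width: 0.021
gripper_force: 60.4
```

```bash
python3 shot.py w8
```

```text
[ 0.62186404 -0.04440023  0.15443286] [ 0.55407405 -0.05557647  0.03456528] [-18.54204769  -1.85320452   0.32770812]
```

View pics/w8.png

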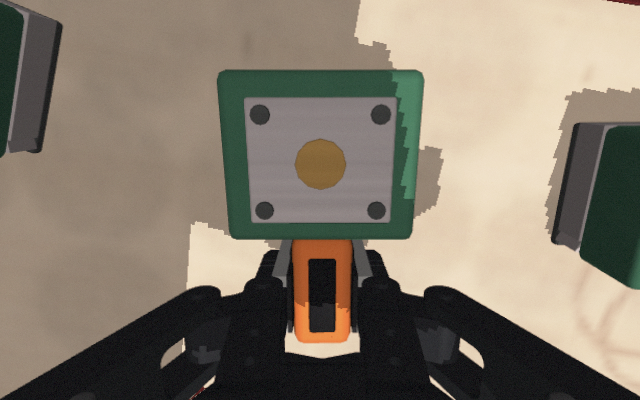

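The handle's front is against the gate at row 240, with a hard stop at 19 N and no more travel. The TCP-to-mouth distance is 21 mm against a nominal 22, so it is home. I'll ease the push, release and lift away.

Request:
{"fn": "carry_out", "kwargs": {"rows": [{"claw":15,"xyz":[-1.5,0,0.5],"yaw":0},{"claw":15,"xyz":[-3,0,1.2],"yaw":0},{"claw":15,"xyz":[-3,0,1.2],"yaw":0},{"claw":30,"xyz":[-3,0,1.2],"yaw":0},{"claw":45,"xyz":[-3,0,1.2],"yaw":0},{"claw":50,"xyz":[-3,0,1.2],"yaw":0},{"claw":50,"xyz":[-3,0,1.2],"yaw":0},{"claw":50,"xyz":[-3,0,-15],"yaw":0},{"claw":50,"xyz":[-3,0,-50],"yaw":0},{"claw":50,"xyz":[-3,0,-80],"yaw":0}]}}

```text
t: 18.38
position: [0.5565, -0.0553, 0.1174]
eef_rot: [[0.986, 0.164, 0.001], [0.164, -0.986, -0.0], [0.001, 0.0, -1.0]]
force: [0.6, -0.5, -0.1]
grip_width: 0.0499
gripper_force: 0.0
```

Request:
{"fn": "carry_out", "kwargs": {"rows": [{"claw":50,"xyz":[-20,0,-40],"yaw":0},{"claw":50,"xyz":[-40,0,-80],"yaw":0},{"claw":50,"xyz":[-40,0,-80],"yaw":0},{"claw":50,"xyz":[-40,0,-80],"yaw":0}]}}

```text
t: 18.88
position: [0.5169, -0.0618, 0.1959]
eef_rot: [[0.987, 0.164, 0.001], [0.164, -0.987, -0.0], [0.001, 0.0, -1.0]]
force: [0.7, -0.3, 0.0]
grip_width: 0.0498
gripper_force: 0.0
```

```bash
python3 shot.py w9; python3 - <<'E'
from h import *
import pickle
c,im=pickle.load(open("pics/w9.pkl","rb"));print([k for k in env.state() if 'shoe' in k])
b=blobs(mask(im,(4,150,70),(20,255,255)),300)[0]
print(cv2.minAreaRect((onplane(c,b.reshape(-1,2),.042)[:,:2]*1000).astype(np.float32)))
a=cv2.resize(im[100:260,220:420],None,fx=4,fy=3.7)
cv2.imwrite("pics/w9c.png",a[:,:,::-1])
E
```

```text
[ 0.58344757 -0.05068255  0.31651927] [ 0.51676569 -0.06170901  0.19516744] [-0.35102583  0.11432043  0.39771535]
[]
((553.2658081054688, -55.18553924560547), (42.34347152709961, 21.642942428588867), 9.374512672424316)
```

View pics/w9c.png

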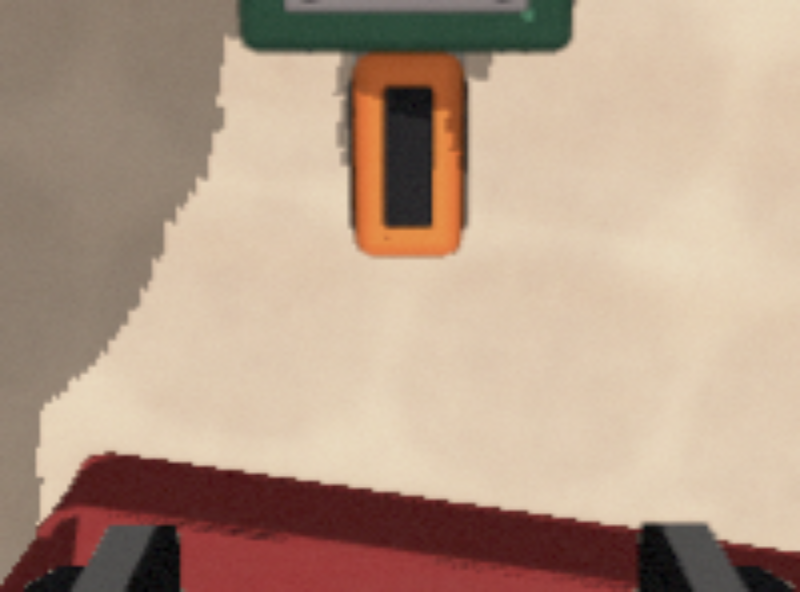

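The crop shows the handle square against the gate's front. Its measured front edge is at x≈0.575, which matches the mouth at 0.5747, and the gripper is clear.

```bash
python3 -c "
from workcell import env
print(env.hand_in())"
```

```text
the job is handed in; nothing more can be done
None
```

The feeler is fully home in the middle gate with its shoulder against the front. It slid in with about 4–5 N of even drag past the ramp, and I let go of it and handed the job in at about 19 s. The left gate jammed at about 20 mm, and I did not try the right one.

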